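Start the sauce warmer

ROBOT

A 6-joint arm with a two-finger parallel gripper is mounted at the origin on the work surface. World frame = base frame: x ahead of the robot, y to its left, z up, the work surface at z = 0. Lengths are in m, angles in degrees, forces in N, time in s.
With the tool pointing down it reaches from about 0.3 to 0.75 m from the base axis. Payload 8.5 kg.
Tool frame: the origin (TCP) lies midway between the tips of the shut fingers; the grasp point (between the pads) lies 19 mm behind it (env.grip_depth is the distance from the TCP to the grasp point, in m); y points along the fingers, x is the direction in which the jaws open and shut, and the axes are right-handed (so a half turn about y gives the same grasp; the last joint's range is limited). The gripper opens to 85 mm and grips with 20 to 120 N. Pads are 22 mm wide; open, the fingers measure 114 mm over their backs; the gripper's body (76 mm by 85 mm) begins 54 mm behind the grasp point. The pads swing forward as they close: fully open they stand 13 mm farther back than shut.
Start: joints at [-85.56, 21.807, 74.336, -0, 83.858, -12.336], TCP at [0.159, -0.527, 0.231] pointing down, gripper open.
Joint ranges: [-178.18, 178.18], [-50.72, 133.34], [12.68, 142.11], [-81.47, 261.47], [9.98, 163.14], [-165.26, 165.26]. Speed limits (degrees/s): [136.94, 136.94, 180, 180, 180, 180].

INTERFACE

Orientations are given as a 3x3 rotation matrix whose columns are the frame's x, y, z axes.
In Python, from rig import env gives the robot as it stands.
- The arm moves only by the shell command python3 -m inch 'ROWS' [FORCE]. ROWS is JSON, a list that holds one entry, the list of rows, each a list of 7 numbers: the gripper command: -1 is shut, 1 is fully open, values between are in proportion, then the shift along the world's x, y, z in cm, then the turn, a rotation vector about the world's x, y, z in degrees. In form: [[[grip, dx, dy, dz, rx, ry, rz], ...]]. A call has 1 to 20 rows; each row is the pose to reach, as a shift and turn from the pose commanded when the call began; what a row does not reach only later rows make up. A row lasts 1/8 s, in which the tool goes at most 62.5 mm and 10.7 degrees, less where a joint would pass 70% of its speed; a pose out of reach is approached as far as the arm can. A call with a gripper value outside its range is refused whole. The fingers move at their own pace and stop on an object; FORCE is the grip in N (left out, the last holds). Time passes only in rows, so rows that repeat a pose let the fingers close. It gives the time, the measured TCP pose, the force and the opening at its end, in the units of the state.
- env.observe(): the state, without advancing time (a new reading comes with each control period).
- env.get_image(name): name is "scene" or "top" or "wrist"; returns a dict with "frame" (480x640x3 uint8, red, green, blue), "mtx" (3x3 intrinsics, pixels), "rvec" (rotation vector, rad) and "tvec" (3), from world to camera coordinates, as OpenCV has them. Camera axes: x right, y down, z forward; pixel columns grow to the right and rows downward; lengths in m; the calibration is good to about 2 mm. A picture is of the moment at which its call begins. There is no depth.
- env.close_job(): hands the job in, once; it reports no verdict.
The state is a dict: "time_s": time; "q": joint angles; "qvel": joint speeds; "joint_efforts": joint torques, N m; "position": TCP position; "tool_rot": TCP orientation; "ft_force": force on the tool from outside, world axes, zero at the start; "wrist_torque": the same for the moment, N m; "grip_width": finger opening in m.
Only numpy, scipy, OpenCV 4.12 (cv2) and the standard library are available. Lean on these libraries where they do the work, as an engineer would, in place of code of your own. Each camera call takes 0.05 s, during which the arm holds its last target.

TASK

Lift the steel sauce pot by its knob and set it upright, without dropping it, all the way down in the round cup of the sauce warmer, and let go. Then slide the orange splash cover aside, press the green start button fully down, and slide the cover fully closed again. Leave the oil bottle, the brush tub, the sesame jar and the pepper mill where they stand.

Things in the scene. Friction and masses are not known exactly. Their poses are not given: they have to be found in the camera images.
- warmer: Sauce warmer, a flat aluminium box fixed to the counter, 180 (its x) x 270 (its y) mm, deck 50 mm above the counter. Origin: centre of its underside, on the counter; z up. On the deck: the steel cup at y = -70 mm, a red upright splash guard 4 mm thick and 170 mm long (along x) at y = +6 mm, its top 95 mm above the counter, and the covered button at x = -43, y = +72 mm. Its place varies by 14 cm and its yaw by +-0.4 rad.
- cradle (a point): Centre of the inner floor of the steel cup on the warmer, 55 mm above the counter. The cup is a hollow cone: inside radius about 31 mm at its floor and 50 mm at its rim, 25 mm above this point; it guides the pot's convex base to the centre with about 3 mm play. Axes as the warmer's.
- pot_center (a point): Loose steel sauce pot with a dark lid, round about its z axis, 108 mm tall, 0.4 kg (+-30 %). This point is on its axis half-way up, 54 mm above its underside. Body 96 mm in diameter (lid 100 mm), convex base narrowing to a flat foot 44 mm in diameter; lid top 68 mm above the underside; upright black cylindrical knob 22 mm in diameter from 68 to 108 mm above the underside: grasp it there at any yaw. It stands on the counter upright.
- cover_grip (a point): Middle of the black grip bar on the orange cover: bar 14 mm thick along the warmer's x, 50 mm long along its y, 30 mm tall, standing on the cover plate; its underside is 17 mm below this point, its top 13 mm above. This point is 103 mm above the counter. The cover plate is 78 (x) x 92 (y) mm, its top 86 mm above the counter, and hides the button when closed. Axes as the warmer's.
- cover (a joint): Travel of the splash cover in m: 0 = fully closed over the button, 0.086 = fully open; it opens towards the warmer's +x, stops at both ends, slides with about 2 N of friction (plus 12 N per m/s) and stays where it is left. It may start a little ajar. Above 0.06 the button is wholly uncovered.
- start_top (a point): Centre of the top of the round green start button, 38 mm in diameter, 72 mm above the counter when not pressed; fixed at x = -43, y = +72 mm of the warmer. Pressed straight down.
- start (a joint): Travel of the start button in m: 0 = up, 0.006 = fully down; spring return, about 4 N when fully down.
- oil: Loose amber oil bottle with a red cap, 60 mm in diameter, 190 mm tall, 0.4 kg; origin at the centre of its underside. Bystander: leave it alone.
- tub: Loose black square tub 90 x 90 x 60 mm with a grey basting brush leaning in it (fixed to it; reaches up to about 165 mm above the counter, up to 35 mm from the tub's axis towards its x); origin at the centre of its underside. Bystander: leave it alone.
- mill: Loose dark wooden pepper mill, 60 mm in diameter at its foot, 240 mm tall, 0.6 kg; stands on the counter close to the warmer's +x side, near the cup; origin at the centre of its underside. Bystander: leave it alone.
- sesame: Loose sesame jar with a white cap and paper label, 72 mm in diameter, 115 mm tall, 0.4 kg; origin at the centre of its underside. Bystander: leave it alone.
Mind the look-alikes: they are no part of the job. What is shaped like the part that bears pot_center but pink or yellow is not meant.

How it is judged:
By the outcome, as a careful person would: the job done as asked, in the order asked, and still so for the second after the job is handed in, with the robot touching nothing.
It also fails if it takes over 69 s, if anything falls off the work surface, if the arm or the gripper's body presses on something with over 40 N, if the wrist force passes 120 N, or if a joint passes its speed limit or range.

## Working session

There is one attempt and no reset: what is moved stays moved. The work goes in short steps, Python scripts to look and compute and a shell command to move; the robot and the scene stay as the last step left them, time stands still between calls to the robot, and variables do not carry over. Pictures are saved under pics/ and viewed, and the job is handed in when it is done.

```bash
ls; mkdir -p pics
cat > h.py <<'E'
import numpy as np, cv2
from rig import env
def snap(name,fn):
    d=env.get_image(name); cv2.imwrite('pics/'+fn+'.png',d['frame'][:,:,::-1]); np.savez('pics/'+fn+'.npz',**d); return d
def load(fn): return dict(np.load('pics/'+fn+'.npz'))
def ray(d,u,v,z):
    R=cv2.Rodrigues(np.array(d['rvec'],float))[0]; t=np.array(d['tvec'],float).ravel()
    c=-R.T@t; r=R.T@np.linalg.inv(d['mtx'])@np.array([u,v,1.]); return c+r*(z-c[2])/r[2]
def proj(d,P):
    return cv2.projectPoints(np.array(P,float).reshape(-1,3),np.array(d['rvec'],float),np.array(d['tvec'],float),d['mtx'],None)[0].reshape(-1,2)
def crop(fn,u0,v0,u1,v1,k,out):
    im=cv2.imread('pics/'+fn+'.png')[v0:v1,u0:u1]; cv2.imwrite('pics/'+out+'.png',cv2.resize(im,None,fx=k,fy=k,interpolation=cv2.INTER_CUBIC))
E
python3 - <<'E'
from h import *
for n in ['scene','top','wrist']: snap(n,n+'0')
s=env.observe(); print(s['time_s'],s['position'],s['tool_rot'],s['grip_width'],s['ft_force'])
E
```

```text
pics
0.15 [ 0.15873955 -0.52639214  0.23086789] [[ 2.88656607e-01 -8.75191322e-05  9.57432690e-01]
 [-9.57432140e-01  1.04965173e-03  2.88656537e-01]
 [-1.03023385e-03 -9.99999445e-01  2.19195277e-04]] 0.08534771533173725 [-0.58861621  0.45143188 -0.20045044]
```

View pics/scene0.png

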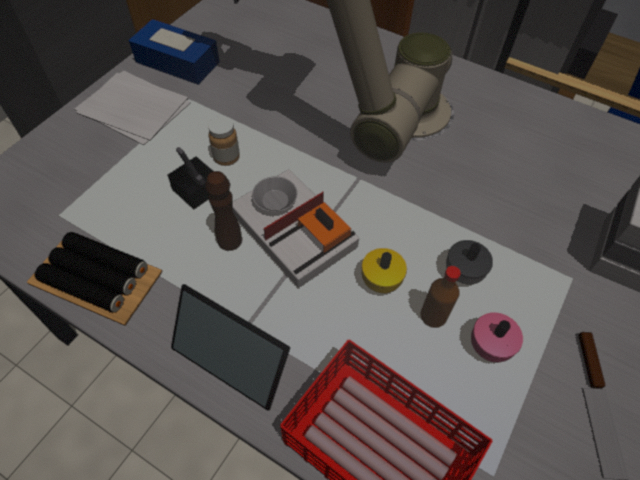

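View pics/top0.png

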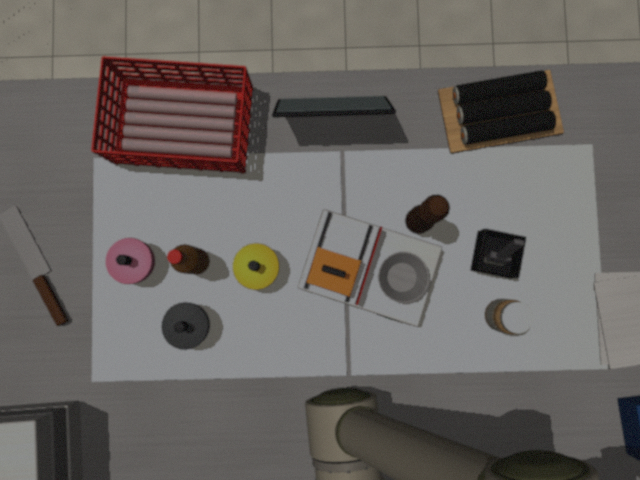

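View pics/wrist0.png

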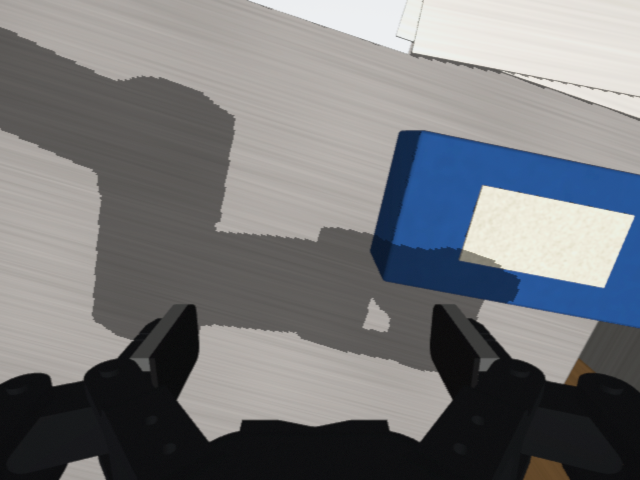

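The overview shows the dark-lidded pot at top (186,326), the warmer around (372,268), the cup at (404,278), and the orange cover at (334,272). The yellow and pink pots are the look-alikes. Next I'll enlarge.

Run:
```python
from h import *
crop('top0',290,190,450,340,5,'c1'); crop('top0',150,290,230,360,8,'c2'); crop('scene0',220,160,380,290,5,'c3'); crop('scene0',430,220,510,300,7,'c4')
```

```text
(no output)
```

View pics/c1.png

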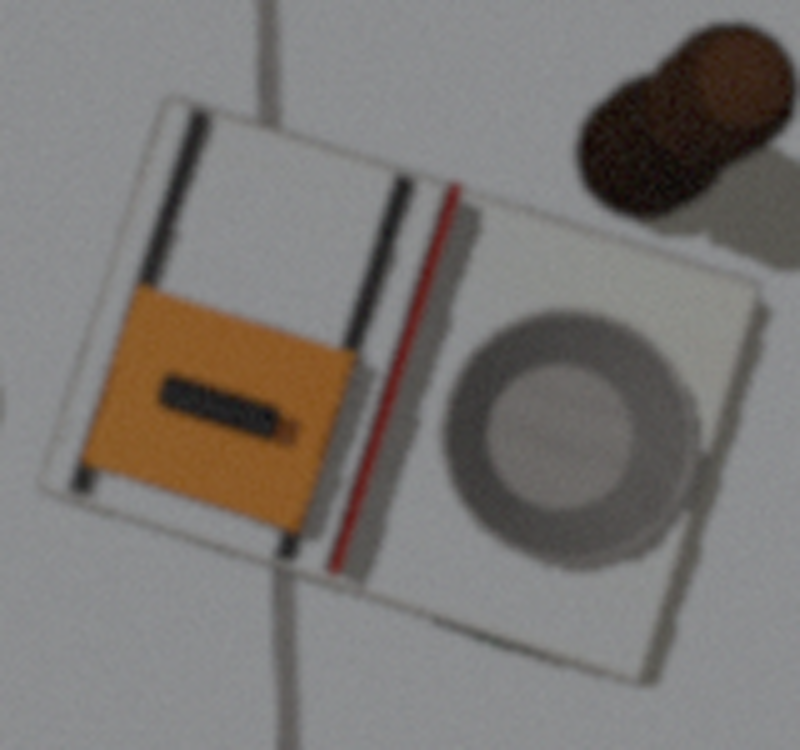

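View pics/c2.png

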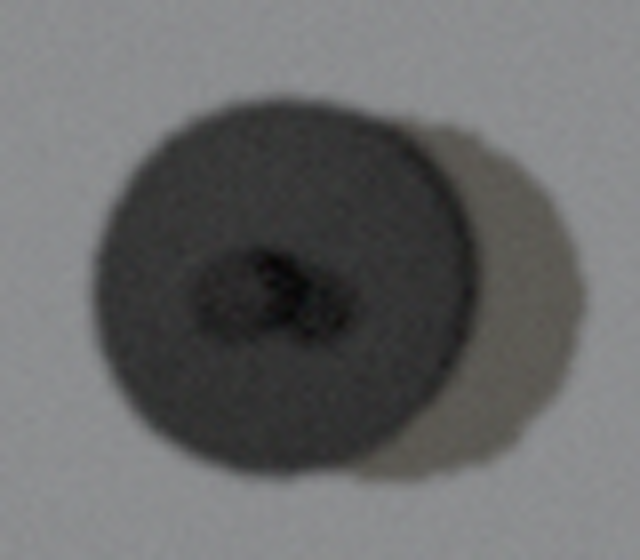

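View pics/c3.png

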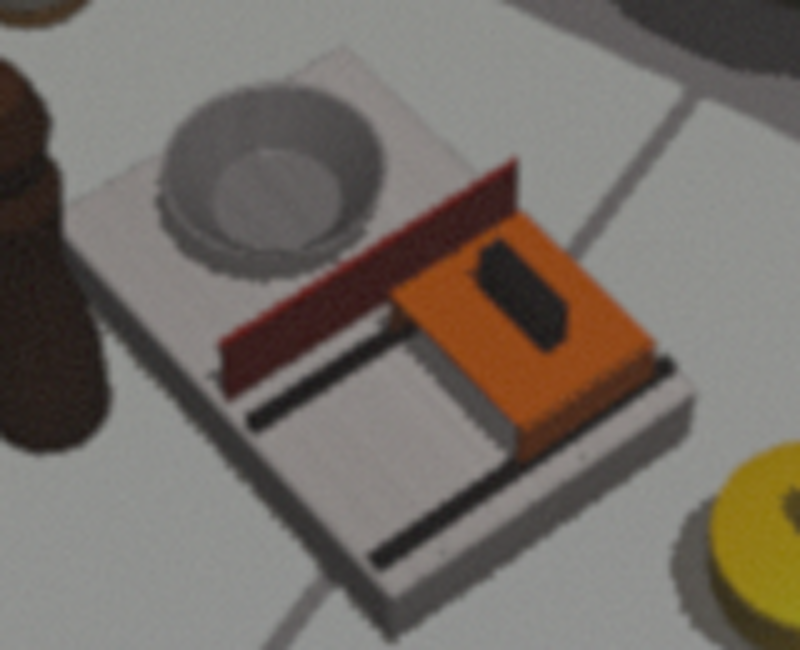

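View pics/c4.png

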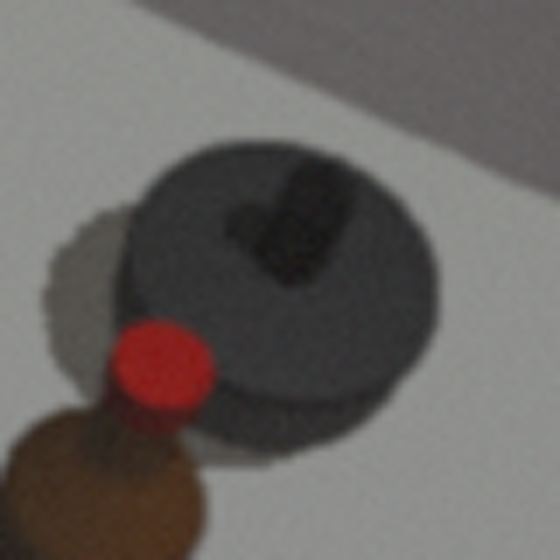

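```bash
cat > m.py <<'E'
from h import *
from scipy.optimize import least_squares
T=load('top0');S=load('scene0')
def o(p,k,u0,v0): return np.array([(p[0]+.5)/k-.5+u0,(p[1]+.5)/k-.5+v0])
# warmer points local -> pixel
# world: image up=+x, left=+y ; corners in deck z=.05
top=[((.09,.135,.05),(170,97)),((.09,-.135,.05),(762,287)),((-.09,-.135,.05),(650,685)),((-.09,.135,.05),(42,487)),
 ((.085,.006,.095),(455,186)),((-.085,.006,.095),(335,570)),((0,-.07,.055),(559,437)),((0,-.07,.080),(571,438))]
sc=[((-.09,-.135,.05),(343,47)),((.09,-.135,.05),(66,220)),((.09,.135,.05),(393,598)),((-.09,.135,.05),(690,398)),((0,-.07,.055),(278,200)),((-.085,.006,.095),(515,160)),((.085,.006,.095),(222,342))]
def f(x,which):
    c,s=np.cos(x[2]),np.sin(x[2]);r=[]
    for d,L,a in [(T,top,(5,290,190)),(S,sc,(5,220,160))]:
        if d is T and 't' not in which or d is S and 's' not in which: continue
        for P,p in L:
            W=[x[0]+c*P[0]-s*P[1],x[1]+s*P[0]+c*P[1],P[2]]
            r+=list(proj(d,W)[0]-o(p,*a))
    return np.array(r)
for w in ['t','s','ts']:
    r=least_squares(f,[.5,0,0],args=(w,)); print(w,r.x.round(4),np.round(r.fun.reshape(-1,2),1).tolist())
x=r.x;c,s=np.cos(x[2]),np.sin(x[2]);R=np.array([[c,-s],[s,c]])
print('cradle',x[:2]+R@[0,-.07],'button',x[:2]+R@[-.043,.072])
g=ray(T,*o((218,406),5,290,190),.116); print('grip top',g[:2],'local',R.T@(g[:2]-x[:2]))
u=np.array([[140,285],[355,350],[300,532],[82,463]]).mean(0); g=ray(T,*o(u,5,290,190),.086);print('plate centre local',R.T@(g[:2]-x[:2]))
print('yaw deg',np.degrees(x[2]))
print('lid T',ray(T,*o((285,287),8,150,290),.067)[:2],'knob',ray(T,*o((235,298),8,150,290),.108)[:2])
print('lid S',ray(S,*o((285,272),7,430,220),.067)[:2],'knobS',ray(S,*o((324,178),7,430,220),.108)[:2])
print('oil', ray(T,175,257,.19)[:2], 'yellow',ray(T,256,267,.068)[:2],'mill',ray(T,*o((735,75),5,290,190),.235)[:2],'tub',ray(T,498,254,.05)[:2],'ses',ray(T,516,318,.115)[:2])
E
python3 m.py
```

```text
t [ 0.5435 -0.05   -0.3375] [[-0.5, -0.8], [1.0, -0.7], [-1.2, 0.4], [-0.7, 0.8], [0.9, -0.6], [0.2, 1.2], [0.5, 0.0], [-0.3, -0.5]]
s [ 0.5451 -0.0471 -0.3469] [[1.2, -1.0], [-3.8, -1.0], [-0.7, 0.9], [2.4, -1.1], [0.3, 0.4], [1.0, 0.4], [-0.4, 0.6]]
ts [ 0.544  -0.049  -0.3412] [[-0.8, -1.1], [0.6, -0.6], [-1.9, 0.4], [-1.3, 0.4], [0.6, -0.8], [-0.4, 0.9], [-0.0, -0.1], [-0.8, -0.5], [0.5, -1.6], [-4.3, -1.4], [-0.7, 0.0], [2.1, -2.1], [-0.2, -0.1], [0.4, -0.4], [-0.6, 0.0]]
cradle [ 0.52052718 -0.1149569 ] button [0.527529   0.03324558]
grip top [0.5354717  0.03044838] local [-0.03457917  0.07202223]
plate centre local [-0.03397118  0.07124593]
yaw deg -19.552123359052786
lid T [0.43088885 0.34327375] knob [0.43084374 0.34568347]
lid S [0.4348767  0.34714209] knobS [0.42635504 0.34511618]
oil [0.56735033 0.33104235] yellow [0.54936936 0.19245406] mill [ 0.64726973 -0.15980129] tub [ 0.56400331 -0.32380577] ses [ 0.43129774 -0.33276102]
```

```bash
python3 - <<'E'
from h import *
d=load('wrist0');R=cv2.Rodrigues(d['rvec'])[0];c=-R.T@d['tvec'].ravel()
s=env.observe();print('cam in tool',s['tool_rot'].T@(c-s['position']),'axis',s['tool_rot'].T@R[2],'up',s['tool_rot'].T@-R[1])
E
python3 -m inch '[[[1,12,11,5,0,0,20],[1,24,23,7,0,0,53],[1,24,23,7,0,0,53],[1,24,23,7,0,0,53],[1,24,23,7,0,0,53],[1,24,23,7,0,0,53],[1,24,23,7,0,0,53],[1,27.2,87,5,0,0,53],[1,27.2,87,5,0,0,53],[1,27.2,87,5,0,0,53],[1,27.2,87,5,0,0,53],[1,27.2,87,5,0,0,53],[1,27.2,87,5,0,0,53],[1,27.2,87,5,0,0,53],[1,27.2,87,5,0,0,53],[1,27.2,87,5,0,0,53],[1,27.2,87,5,0,0,53],[1,27.2,87,5,0,0,53],[1,27.2,87,5,0,0,53],[1,27.2,87,5,0,0,53]]]' 40
```

```text
cam in tool [ 0.00116222 -0.14278559  0.07004907] axis [-9.70160010e-05  9.61838341e-01 -2.73618341e-01] up [3.71105553e-04 2.73618359e-01 9.61838269e-01]
time_s: 2.65
position: [0.4312, 0.3417, 0.2814]
tool_rot: [[0.938, -0.0, 0.348], [-0.348, -0.0, 0.938], [0.0, -1.0, -0.0]]
ft_force: [0.3, 0.0, -0.0]
grip_width: 0.0852
```

Run:
```python
from h import *
snap('wrist','w1');d=load('w1');print(proj(d,[.431,.3445,.108]),proj(d,[.431,.3445,.068]),env.observe()['position'])
```

```text
[[311.18029383 213.76850324]] [[311.48690964 204.83501137]] [0.43118708 0.34181302 0.28159308]
```

View pics/w1.png

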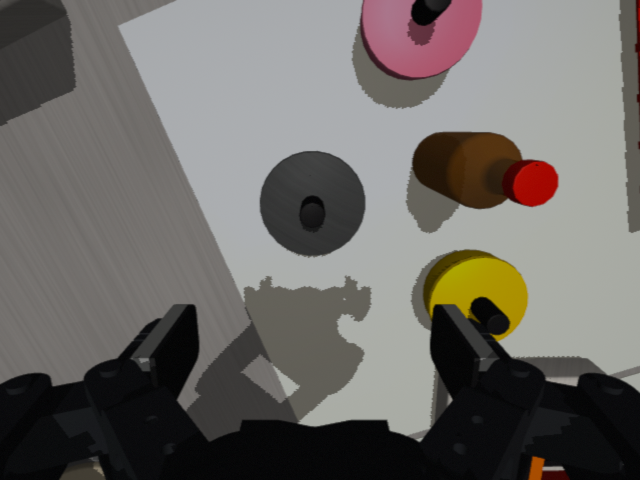

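The wrist view shows the knob top at (312,213) and the lid circle centred at (312.5,203.5). Both match the prediction to about 1 px.

Run:
```python
from h import *
d=load('w1');print(ray(d,312.5,203.5,.067),ray(d,312.3,212.8,.108))
```

```text
[0.43224326 0.3451724  0.067     ] [0.43214864 0.34494071 0.108     ]
```

```bash
python3 -m inch '[[[1,0.1,0.3,-6,0,0,0],[1,0.1,0.3,-12,0,0,0],[1,0.1,0.3,-16,0,0,0],[1,0.1,0.3,-18.5,0,0,0],[1,0.1,0.3,-20,0,0,0],[1,0.1,0.3,-20.5,0,0,0],[1,0.1,0.3,-20.5,0,0,0],[0,0.1,0.3,-20.5,0,0,0],[-0.3,0.1,0.3,-20.5,0,0,0],[-1,0.1,0.3,-20.5,0,0,0],[-1,0.1,0.3,-20.5,0,0,0],[-1,0.1,0.3,-20.5,0,0,0],[-1,0.1,0.3,-20.5,0,0,0],[-1,0.1,0.3,-20.5,0,0,0]]]' 60
```

```text
time_s: 4.45
position: [0.4317, 0.3466, 0.0767]
tool_rot: [[0.938, 0.0, 0.346], [-0.346, 0.0, 0.938], [0.0, -1.0, 0.0]]
ft_force: [-2.3, 0.0, 5.6]
grip_width: 0.0206
```

```bash
python3 -m inch '[[[-1,0,0,0.5,0,0,0],[-1,0,0,1,0,0,0],[-1,0,0,2,0,0,0],[-1,0,0,3.5,0,0,0],[-1,0,0,3.5,0,0,0],[-1,0,0,3.5,0,0,0]]]' 60
python3 - <<'E'
from h import *
snap('wrist','w2')
E
```

```text
time_s: 5.2
position: [0.4316, 0.3463, 0.1113]
tool_rot: [[0.938, -0.0, 0.346], [-0.346, -0.0, 0.938], [-0.0, -1.0, -0.0]]
ft_force: [0.4, -0.7, -5.0]
grip_width: 0.0202
```

View pics/w2.png

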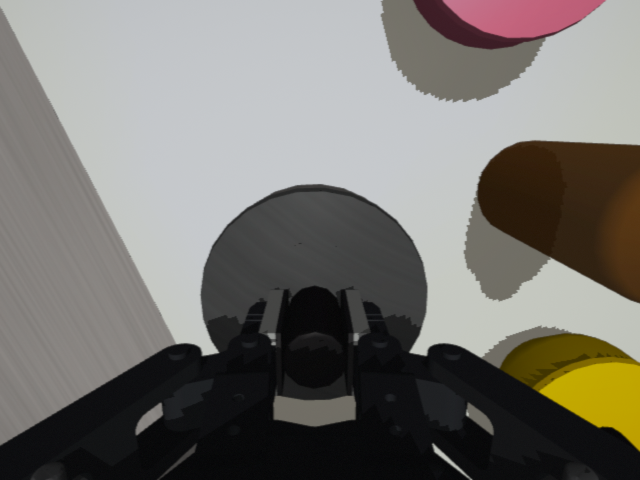

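Pot held (opening 20 mm, load about 5 N) and upright. Next I'll raise it and carry it above the cup.

```bash
python3 -m inch '[[[-1,0,0,4,0,0,0],[-1,0,0,9,0,0,0],[-1,0,-2,13,0,0,0],[-1,1,-6,14,0,0,0],[-1,2,-11,14,0,0,0],[-1,3,-16,14,0,0,0],[-1,4,-21,14,0,0,0],[-1,5,-26,14,0,0,0],[-1,6,-31,14,0,0,0],[-1,7,-36,14,0,0,0],[-1,8,-41,14,0,0,0],[-1,8.6,-44.5,13,0,0,0],[-1,8.8,-46,11,0,0,0],[-1,8.8,-46,10,0,0,0],[-1,8.8,-46,10,0,0,0],[-1,8.8,-46,10,0,0,0]]]' 80
python3 - <<'E'
from h import *
snap('wrist','w3');snap('top','t3');snap('scene','s3');print(env.observe()['position'],env.observe()['ft_force'])
crop('scene0',0,0,10,10,1,'x'); crop('s3',200,130,360,260,5,'s3c'); crop('t3',330,190,490,340,5,'t3c')
E
```

```text
time_s: 7.25
position: [0.5199, -0.1128, 0.2121]
tool_rot: [[0.939, 0.001, 0.345], [-0.345, -0.0, 0.939], [0.001, -1.0, 0.0]]
ft_force: [0.0, -0.8, -5.5]
grip_width: 0.0201
[ 0.51992537 -0.11313627  0.21198381] [-0.12531791 -0.8860496  -4.69761804]
```

View pics/w3.png

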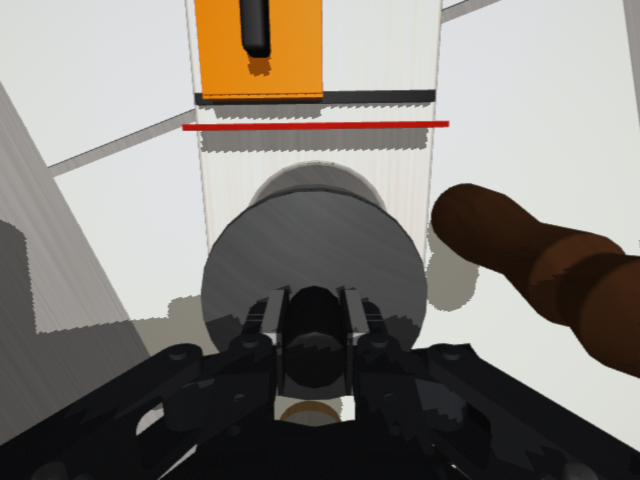

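View pics/s3c.png

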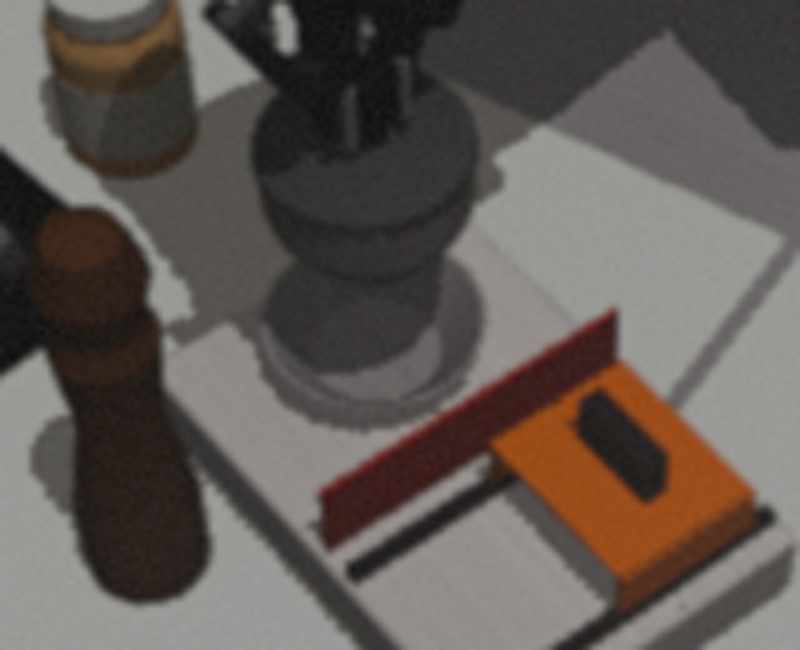

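Run:
```python
from h import *
d=load('w3')
a=ray(d,184,127.5,.095)[:2];b=ray(d,448,124,.095)[:2]
u=(b-a);print(a,b,np.linalg.norm(u),np.degrees(np.arctan2(u[1],u[0])))
u/=np.linalg.norm(u);n=np.array([-u[1],u[0]]);m=(a+b)/2;print('cradle',m-n*.076,'button',m-.043*u+.066*n)
f=ray(d,318,160,.08)[:2];print('rim far->cradle?',f-n*.052)
# pot axis from lid: sides at 202.5,427 
zl=.212-.0767+.0665
c=ray(d,314.7,295,zl)[:2];print('lid mid',c,'across tool vs TCP',(c-[.5199,-.1131])@u)
g1=ray(d,268,50,.116)[:2];g0=ray(d,245,50,.116)[:2];print('grip local x',((g0+g1)/2-m)@u)
```

```text
[ 0.46768069 -0.01855047] [ 0.6262948  -0.07456643] 0.168214813839453 -19.451117548601072
cradle [ 0.52167955 -0.11822082] button [0.5284201  0.02999377]
rim far->cradle? [ 0.5233792  -0.11724653]
lid mid [ 0.52195749 -0.11176187] across tool vs TCP 0.0014944654082842165
grip local x -0.03274521318693755
```

```bash
python3 -m inch '[[[-1,0,-0.2,-2,0,0,0],[-1,0,-0.2,-4,0,0,0],[-1,0,-0.2,-5.5,0,0,0],[-1,0,-0.2,-6.5,0,0,0],[-1,0,-0.2,-7.2,0,0,0],[-1,0,-0.2,-7.2,0,0,0],[-1,0,-0.2,-7.2,0,0,0]]]' 80
```

```text
time_s: 8.28
position: [0.52, -0.1157, 0.1398]
tool_rot: [[0.938, 0.001, 0.346], [-0.346, -0.0, 0.938], [0.001, -1.0, -0.0]]
ft_force: [-0.1, -0.2, -5.1]
grip_width: 0.0198
```

```bash
python3 -m inch '[[[-1,0,0,-0.3,0,0,0],[-1,0,0,-0.5,0,0,0],[-1,0,0,-0.7,0,0,0],[-1,0,0,-0.7,0,0,0]]]' 80
```

```text
time_s: 8.78
position: [0.5197, -0.1155, 0.1321]
tool_rot: [[0.938, -0.0, 0.346], [-0.346, 0.0, 0.938], [-0.0, -1.0, 0.0]]
ft_force: [-0.2, 0.1, -5.6]
grip_width: 0.0199
```

```bash
python3 -m inch '[[[-1,0,0,-0.1,0,0,0],[-1,0,0,-0.1,0,0,0],[-1,0,0,-0.1,0,0,0]]]' 80;python3 -m inch '[[[-1,0,0,-0.1,0,0,0],[-1,0,0,-0.1,0,0,0],[-1,0,0,-0.1,0,0,0]]]' 80
```

```text
time_s: 9.15
position: [0.5198, -0.1156, 0.1317]
tool_rot: [[0.938, 0.001, 0.346], [-0.346, -0.0, 0.938], [0.001, -1.0, -0.0]]
ft_force: [-1.5, 1.0, 1.4]
grip_width: 0.0198
time_s: 9.52
position: [0.5199, -0.1156, 0.1317]
tool_rot: [[0.938, 0.001, 0.346], [-0.346, -0.001, 0.938], [0.002, -1.0, -0.0]]
ft_force: [-4.3, 2.2, 9.8]
grip_width: 0.0197
```

Contact came at TCP z = 0.1317, which is exactly the predicted floor height. Releasing.

```bash
python3 -m inch '[[[-0.4,0,0,0,0,0,0],[-0.2,0,0,0,0,0,0],[0.1,0,0,0,0,0,0],[0.1,0,0,0.5,0,0,0],[0.1,0,0,1.5,0,0,0],[0.1,0,0,4,0,0,0],[0.1,0,0,8,0,0,0],[0.1,-1,2,12,0,0,0],[0.1,-1,6,13,0,0,0],[0.1,-0.5,11,13,0,0,0],[0.1,1.5,14.9,13,0,0,0],[0.1,1.5,14.9,13,0,0,0],[0.1,1.5,14.9,13,0,0,0]]]' 40
python3 - <<'E'
from h import *
snap('wrist','w4');snap('scene','s4');snap('top','t4')
crop('s4',200,130,360,260,5,'s4c'); crop('t4',290,190,450,340,5,'t4c')
E
```

```text
time_s: 11.15
position: [0.5346, 0.0332, 0.2607]
tool_rot: [[0.938, 0.0, 0.346], [-0.346, -0.0, 0.938], [0.0, -1.0, -0.0]]
ft_force: [-0.8, -0.3, 0.1]
grip_width: 0.0471
```

View pics/w4.png

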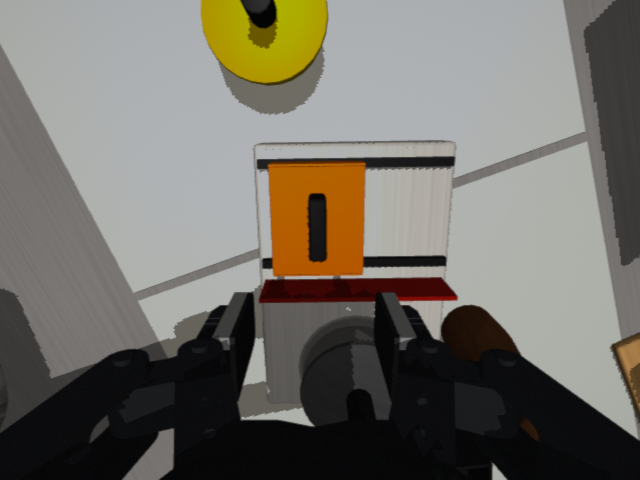

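View pics/s4c.png

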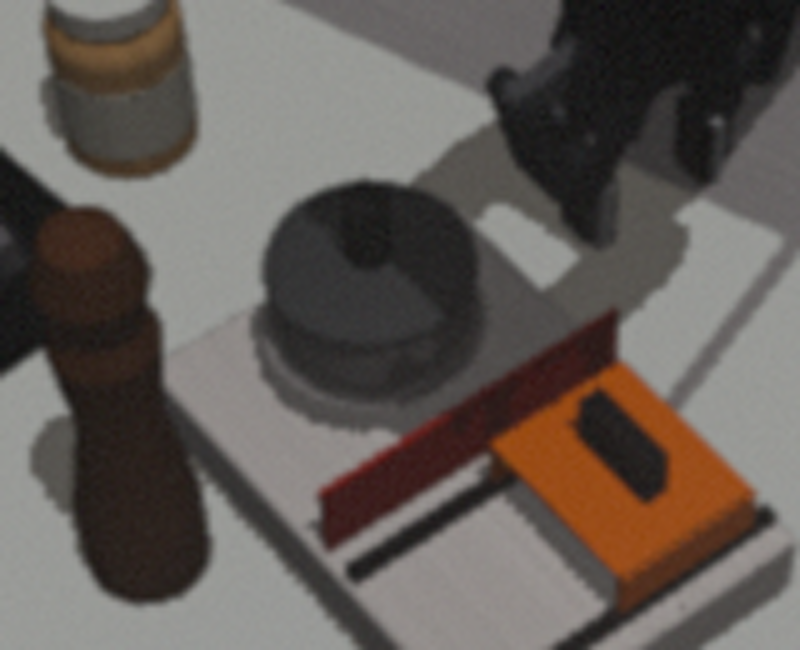

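The pot sits upright in the cup. The cover bar is at about (317,228) in the wrist view, so I'll enlarge that.

Run:
```python
from h import *
crop('w4',245,130,465,310,3.6,'w4c')
```

```text
(no output)
```

View pics/w4c.png

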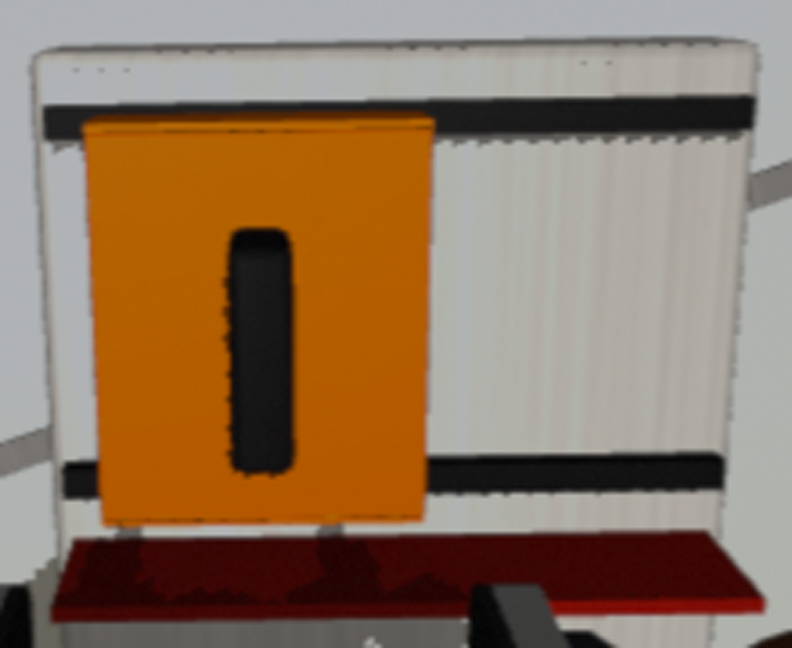

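Run:
```python
from h import *
d=load('w4');o=lambda p:((p[0]+.5)/3.6-.5+245,(p[1]+.5)/3.6-.5+130)
r=lambda p,z:ray(d,*o(p),z)[:2]
a=r((53,608),.095);b=r((764,602),.095);L=np.linalg.norm(b-a);u=(b-a)/L;n=np.array([-u[1],u[0]]);m=(a+b)/2
print('guard',L,np.degrees(np.arctan2(u[1],u[0])),'warmer',m-.006*n,'button',m-.043*u+.066*n)
g=r((264,359),.116);print('bar',g,'local',(g-m)@u,(g-m)@n+.006)
P=[r(p,.086) for p in [(85,130),(433,130),(425,520),(103,523)]];c=np.mean(P,0);print('plate',c,(c-m)@u,(c-m)@n+.006,np.linalg.norm(P[1]-P[0]),np.linalg.norm(P[2]-P[1]))
print('u',u,'open shift',.086*u)
```

```text
guard 0.16883489580029168 -19.71786256545147 warmer [ 0.54518698 -0.05067637] button [0.52900026 0.03160966]
bar [0.5373494  0.02842126] local -0.03406467411386265 0.07181545397887237
plate [0.53660398 0.02715721] -0.03433991835681335 0.07037402602845604 0.07731561433679678 0.09229652770835302
u [ 0.94136541 -0.33738876] open shift [ 0.08095742 -0.02901543]
```

```bash
python3 -m inch '[[[0.1,0.25,-0.5,-5,0,0,0],[0.1,0.25,-0.5,-10,0,0,0],[0.1,0.25,-0.5,-14,0,0,0],[0.1,0.25,-0.5,-16,0,0,0],[0.1,0.25,-0.5,-16.5,0,0,0],[0.1,0.25,-0.5,-16.5,0,0,0],[-1,0.25,-0.5,-16.5,0,0,0],[-1,0.25,-0.5,-16.5,0,0,0],[-1,0.25,-0.5,-16.5,0,0,0],[-1,0.25,-0.5,-16.5,0,0,0],[-1,0.25,-0.5,-16.5,0,0,0]]]' 25
```

```text
time_s: 12.68
position: [0.5374, 0.0284, 0.0962]
tool_rot: [[0.939, 0.001, 0.345], [-0.345, -0.0, 0.939], [0.001, -1.0, -0.0]]
ft_force: [-1.6, -0.1, 7.2]
grip_width: 0.0135
```

```bash
python3 -m inch '[[[-1,0.5,-0.2,0.1,0,0,0],[-1,1.2,-0.43,0.1,0,0,0],[-1,2.2,-0.79,0.1,0,0,0],[-1,3.2,-1.15,0.1,0,0,0],[-1,4.2,-1.5,0.1,0,0,0],[-1,5.2,-1.86,0.1,0,0,0],[-1,6.0,-2.15,0.1,0,0,0],[-1,6.5,-2.33,0.1,0,0,0],[-1,6.8,-2.43,0.1,0,0,0],[-1,6.8,-2.43,0.1,0,0,0],[-1,6.8,-2.43,0.1,0,0,0]]]' 25
```

```text
time_s: 14.05
position: [0.6061, 0.0041, 0.0963]
tool_rot: [[0.938, 0.002, 0.346], [-0.346, -0.0, 0.938], [0.002, -1.0, 0.001]]
ft_force: [2.8, 4.5, -2.8]
grip_width: 0.0134
```

```bash
python3 -m inch '[[[-0.2,0,0,0,0,0,0],[0,0,0,0,0,0,0],[0,0,0,2,0,0,0],[0,0,0,7,0,0,0],[0,0,0,12,0,0,0],[-1,-7.7,2.7,12,0,0,0],[-1,-7.7,2.7,12,0,0,0],[-1,-7.7,2.7,12,0,0,0],[-1,-7.7,2.7,12,0,0,0]]]' 25
python3 - <<'E'
from h import *
d=snap('wrist','w5');crop('w5',160,60,560,330,2,'w5c');snap('top','t5');crop('t5',290,190,450,340,5,'t5c')
for p in [[.5287,.031,.072],[.529,.0316,.072]]: print(proj(d,p))
print(env.observe()['position'],env.observe()['grip_width'])
E
```

```text
time_s: 15.18
position: [0.5291, 0.0306, 0.2164]
tool_rot: [[0.938, 0.001, 0.346], [-0.346, -0.0, 0.938], [0.001, -1.0, -0.0]]
ft_force: [-0.5, 0.4, -0.4]
grip_width: -0.0002
[[311.58905959 224.6739297 ]]
[[311.68502305 223.81273367]]
[0.52909299 0.03062531 0.21605462] -2.2926336893104973e-05
```

View pics/w5c.png

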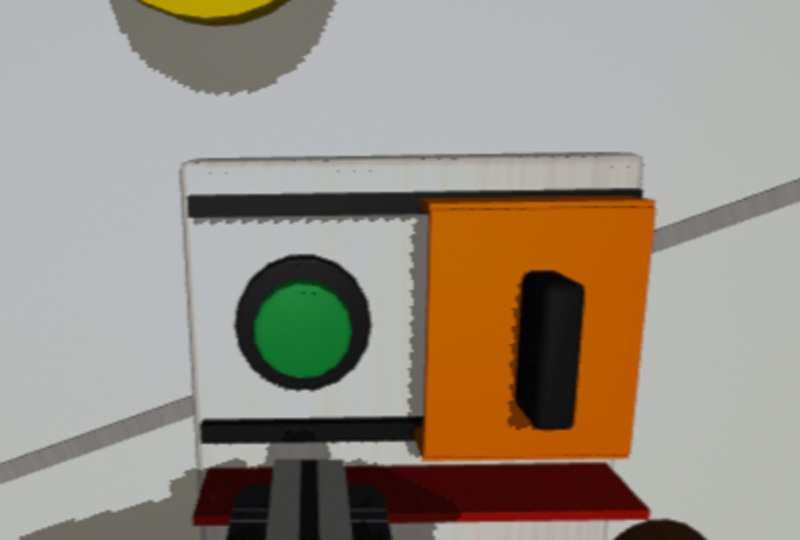

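View pics/t5c.png

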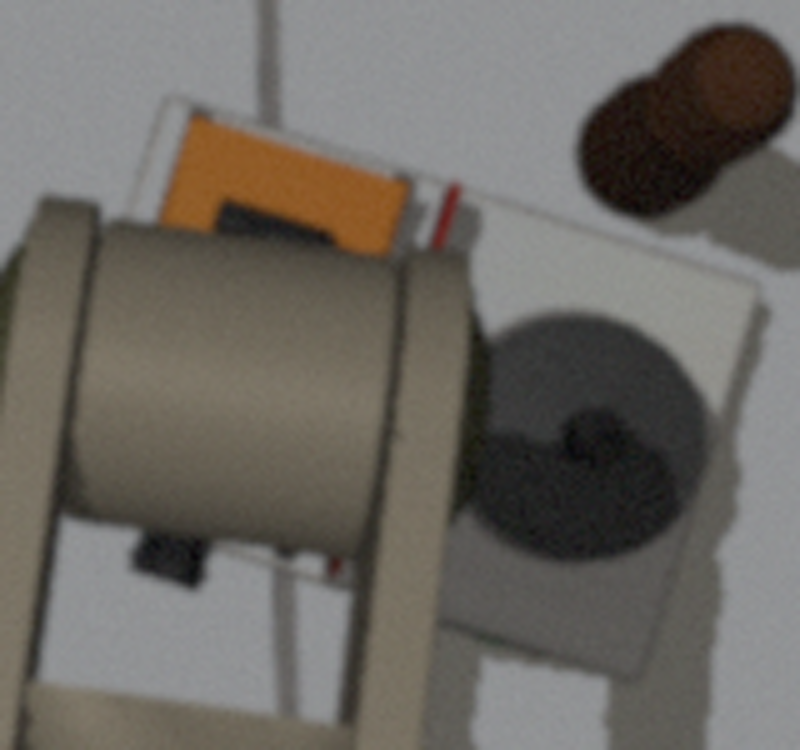

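The green button is fully uncovered at wrist (311.5,225), right where predicted, and the TCP is above it. Pressing next.

```bash
python3 -m inch '[[[-1,0,0,-5,0,0,0],[-1,0,0,-10,0,0,0],[-1,0,0,-12.5,0,0,0],[-1,0,0,-13.8,0,0,0],[-1,0,0,-14.4,0,0,0],[-1,0,0,-14.7,0,0,0],[-1,0,0,-15,0,0,0],[-1,0,0,-15,0,0,0],[-1,0,0,-15,0,0,0]]]' 25;python3 -m inch '[[[-1,0,0,-0.1,0,0,0],[-1,0,0,-0.1,0,0,0],[-1,0,0,-0.1,0,0,0]]]'
```

```text
time_s: 16.4
position: [0.5287, 0.031, 0.0669]
tool_rot: [[0.938, 0.002, 0.346], [-0.346, -0.0, 0.938], [0.002, -1.0, 0.0]]
ft_force: [0.3, -1.6, 4.3]
grip_width: 0.0002
time_s: 16.77
position: [0.5287, 0.0309, 0.066]
tool_rot: [[0.938, 0.002, 0.346], [-0.346, -0.0, 0.938], [0.002, -1.0, 0.0]]
ft_force: [0.1, -3.0, 8.1]
grip_width: -0.0003
```

```bash
python3 -m inch '[[[-1,0,0,-0.1,0,0,0],[-1,0,0,-0.2,0,0,0],[-1,0,0,-0.2,0,0,0],[-1,0,0,-0.2,0,0,0]]]'
```

```text
time_s: 17.27
position: [0.5289, 0.031, 0.0656]
tool_rot: [[0.938, 0.003, 0.345], [-0.345, -0.001, 0.938], [0.003, -1.0, 0.0]]
ft_force: [-5.2, -0.6, 25.1]
grip_width: 0.0002
```

```bash
python3 -m inch '[[[-1,0,0,1,0,0,0],[-1,0,0,6,0,0,0],[-1,0,0,11,0,0,0],[0,0,0,13,0,0,0],[0,7.7,-2.7,13,0,0,0],[0,7.7,-2.7,13,0,0,0],[0,7.7,-2.7,13,0,0,0],[0,7.7,-2.7,13,0,0,0],[0,7.7,-2.7,9,0,0,0],[0,7.7,-2.7,5,0,0,0],[0,7.7,-2.7,3.6,0,0,0],[0,7.7,-2.7,3.3,0,0,0],[0,7.7,-2.7,3.3,0,0,0],[-1,7.7,-2.7,3.3,0,0,0],[-1,7.7,-2.7,3.3,0,0,0],[-1,7.7,-2.7,3.3,0,0,0],[-1,7.7,-2.7,3.3,0,0,0],[-1,7.7,-2.7,3.3,0,0,0]]]' 25
```

```text
time_s: 19.52
position: [0.6056, 0.0041, 0.0973]
tool_rot: [[0.939, 0.002, 0.345], [-0.345, -0.0, 0.939], [0.002, -1.0, 0.0]]
ft_force: [-1.6, 1.0, 5.9]
grip_width: 0.0132
```

```bash
python3 -m inch '[[[-1,-0.5,0.18,0,0,0,0],[-1,-1.3,0.46,0,0,0,0],[-1,-2.3,0.81,0,0,0,0],[-1,-3.3,1.17,0,0,0,0],[-1,-4.3,1.52,0,0,0,0],[-1,-5.3,1.88,0,0,0,0],[-1,-6.2,2.19,0,0,0,0],[-1,-6.9,2.44,0,0,0,0],[-1,-7.3,2.58,0,0,0,0],[-1,-7.3,2.58,0,0,0,0],[-1,-7.3,2.58,0,0,0,0]]]' 30;python3 -m inch '[[[-1,-0.2,0.07,0,0,0,0],[-1,-0.4,0.14,0,0,0,0],[-1,-0.4,0.14,0,0,0,0],[-1,-0.4,0.14,0,0,0,0]]]'
```

```text
time_s: 20.9
position: [0.5325, 0.0298, 0.0973]
tool_rot: [[0.939, 0.002, 0.345], [-0.345, -0.001, 0.939], [0.002, -1.0, -0.0]]
ft_force: [-1.8, -0.5, 8.9]
grip_width: 0.0135
time_s: 21.4
position: [0.5289, 0.0311, 0.0973]
tool_rot: [[0.939, 0.003, 0.345], [-0.345, -0.001, 0.939], [0.003, -1.0, 0.0]]
ft_force: [0.4, -0.9, 7.7]
grip_width: 0.0136
```

Continuing in small steps until it meets the stop.

```bash
for i in 1; do python3 -m inch '[[[-1,-0.1,0.035,0,0,0,0],[-1,-0.2,0.07,0,0,0,0],[-1,-0.2,0.07,0,0,0,0],[-1,-0.2,0.07,0,0,0,0]]]'; done; python3 -m inch '[[[-1,-0.1,0.035,0,0,0,0],[-1,-0.2,0.07,0,0,0,0],[-1,-0.2,0.07,0,0,0,0],[-1,-0.2,0.07,0,0,0,0]]]'
```

```text
time_s: 21.9
position: [0.5271, 0.0317, 0.0973]
tool_rot: [[0.938, 0.003, 0.345], [-0.345, -0.001, 0.939], [0.003, -1.0, 0.0]]
ft_force: [1.1, -0.6, 6.9]
grip_width: 0.0137
time_s: 22.4
position: [0.527, 0.0318, 0.0974]
tool_rot: [[0.938, 0.007, 0.346], [-0.346, -0.002, 0.938], [0.008, -1.0, 0.001]]
ft_force: [10.7, -3.7, 0.7]
grip_width: 0.0135
```

```bash
python3 -m inch '[[[-0.2,0,0,0,0,0,0],[0,0.2,-0.07,0,0,0,0],[0,0.2,-0.07,0,0,0,0],[0,0.2,-0.07,2,0,0,0],[0,0.2,-0.07,7,0,0,0],[0,0.2,-0.07,12,0,0,0],[0,0.2,-0.07,16,0,0,0],[0,0.2,-0.07,16,0,0,0]]]' 25
python3 - <<'E'
from h import *
d=snap('wrist','w6');crop('w6',160,60,560,330,2,'w6c')
E
```

```text
time_s: 23.4
position: [0.527, 0.032, 0.259]
tool_rot: [[0.938, 0.006, 0.346], [-0.346, -0.001, 0.938], [0.006, -1.0, 0.001]]
ft_force: [-0.0, 0.3, -0.8]
grip_width: 0.0427
```

View pics/w6c.png

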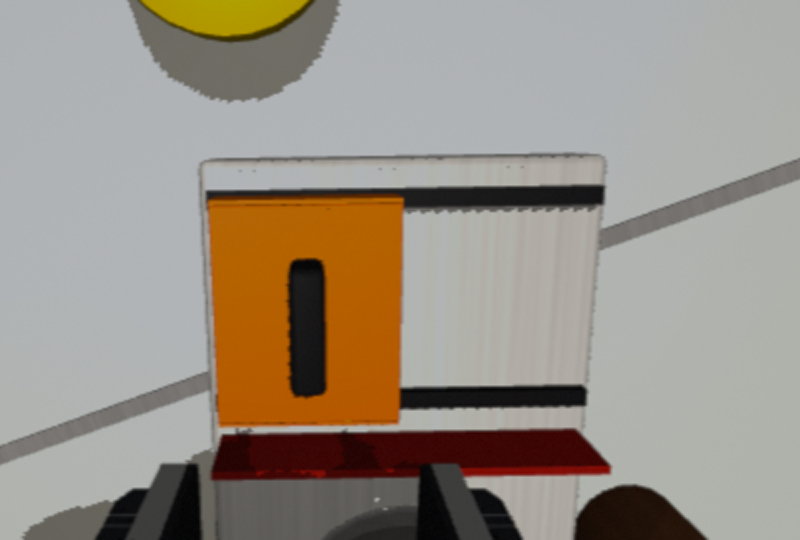

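```bash
python3 -m inch '[[[0,-8,2,4,0,0,0],[0,-13,6,6,0,0,0],[0,-13,6,6,0,0,0],[0,-13,6,6,0,0,0],[0,-13,6,6,0,0,0]]]'
python3 - <<'E'
from h import *
d=load('w6')
q=lambda x,y,z:ray(d,(x+.5)/2-.5+160,(y+.5)/2-.5+60,z)[:2]
a=q(213,475,.095);b=q(609,470,.095);u=(b-a)/np.linalg.norm(b-a);m=(a+b)/2
print('bar x',(q(308,332,.116)-m)@u,'plate x',(np.mean([q(209,199,.086),q(403,199,.086),q(399,423,.086),q(218,426,.086)],0)-m)@u)
snap('scene','s7');snap('top','t7');crop('s7',200,130,360,260,5,'s7c')
for n in ['top','scene']:
    A=load(n+'0')['frame'].astype(int);B=load(n[0]+'7')['frame'].astype(int);cv2.imwrite('pics/diff%s.png'%n[0],np.clip(abs(A-B).max(2)*3,0,255).astype(np.uint8))
E
```

```text
time_s: 24.08
position: [0.3965, 0.0918, 0.3151]
tool_rot: [[0.938, -0.002, 0.346], [-0.346, -0.0, 0.938], [-0.002, -1.0, -0.001]]
ft_force: [-1.0, -0.8, -0.2]
grip_width: 0.0425
bar x -0.04314670581563479 plate x -0.0432862076356088
```

View pics/s7c.png

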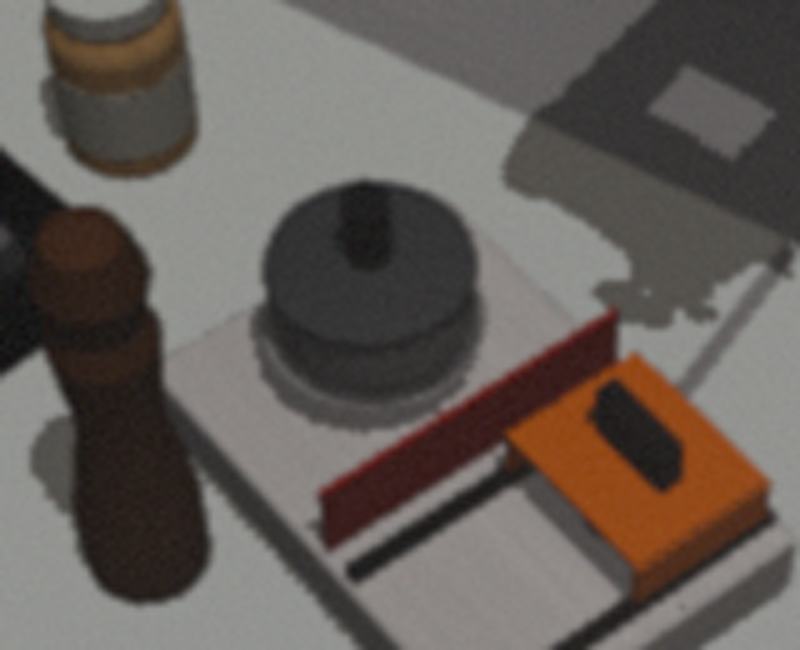

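View pics/diffs.png

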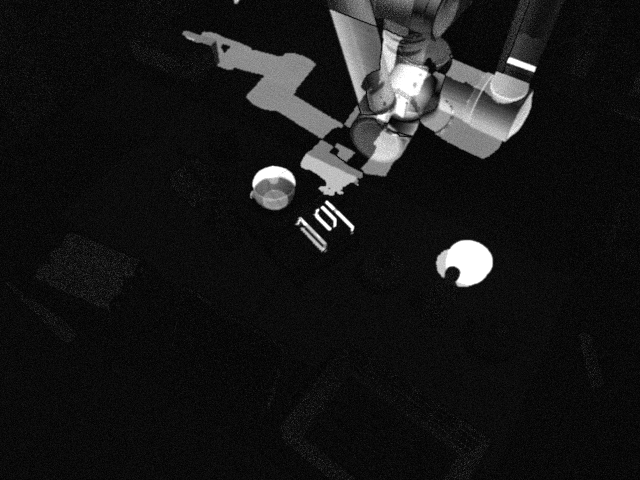

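View pics/t7.png

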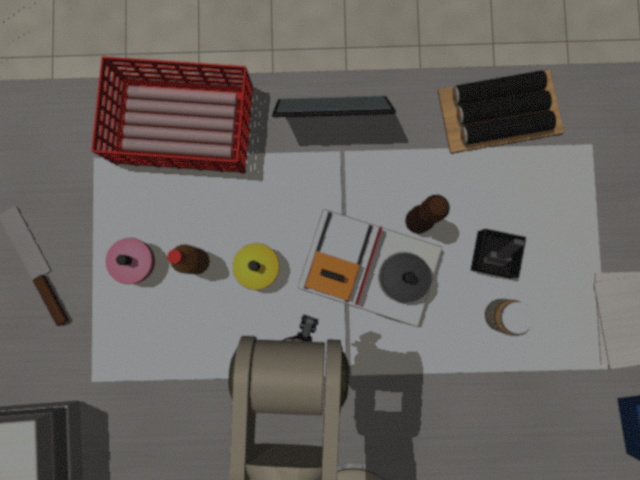

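The difference image shows that only the pot, the cover and the arm with its shadow have changed; the bystanders have not moved. The pot is upright in the cup at scene (274,187), and the cover reads x = -43 mm, which is closed.

```bash
python3 -c "
from rig import env
print(env.close_job())"
```

```text
the job is handed in; nothing more can be done
None
```

The job is done and handed in at about 24 s, well inside the 69 s limit. No check failed; no verdict was reported.

- **Pot:** I lifted it by the knob and lowered it into the cup. It touched down at exactly the height expected for the cup floor, and I let go. In the last pictures it stands upright in the cup.
- **Cover and button:** I slid the cover open about 73 mm from its slightly ajar start, which left the button fully uncovered. I then pressed the button 6 mm to its hard stop, with the force reaching 25 N, and slid the cover back until it met its stop at about 11 N. The last wrist picture puts the cover's bar and plate at x = -43 mm, directly over the button, which is fully closed.
- **Bystanders:** Comparing the pictures before and after shows no movement of the oil bottle, tub, sesame jar, pepper mill or the look-alike pots. The gripper ended clear of everything.
- **Small disagreement:** The cameras differed by about 2–3 mm on where the warmer stands. I used values in between, and neither the pot's fit nor the press was affected.

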